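Hang the S-hook in the orange snack board

TASK

Take the steel S-hook out of its wooden stand and hook it through the hole in the handle of the orange snack board, so that it hangs freely from the handle by its upper bend and the board is ready to be hung up. The boards stay lying where they are on the riser: do not shift the orange one noticeably, and leave the wooden and the green one alone.

Things in the scene. Friction and masses are not known exactly. Their poses are not given: they have to be found in the camera images.
- hook: Flat S of 8 mm steel wire, 116 mm high, upright (lean under 8 deg) in a slotted wooden stand 50 mm high, its shank leaning on a 76 mm high post; pull up 45 mm to free. In its xz plane, z up. Origin: lower end of the upper bend's free leg. From it in mm: bend top z 42 outside, 34 inside; straight shank at x -44, z 16 to -48; lower bend bottom x -66, z -74, its tip x -88, z -32. Grip across y (8 mm) on shank at z 12 or on the bend.
- orange_board: Orange snack board, 10 mm thick, 350 g, loose on a fixed riser 130 mm high. Blade 170 x 130 mm; flat handle 56 mm wide to its -x, reaching about 85 mm out over the riser's front edge, free space below. Origin: centre of the blade's underside, z up. Round 30 mm through hole in the handle centred at x -171 mm, y 0; handle ends at x -195 mm (9 mm of material beyond the hole).
- wood_board: Pale wooden snack board, same shape, size and frame as the orange one, on the same riser, about 180 mm from the next; the three swap places. Leave alone.
- green_board: Green snack board, same shape, size and frame as the orange one, on the same riser. Leave alone.

How it is judged:
By the outcome, as a careful person would: the job done as asked, in the order asked, and still so for the second after the job is handed in, with the robot touching nothing.
It also fails if it takes over 43 s, if anything falls off the work surface, if the arm or the gripper's body presses on something with over 40 N, if the wrist force passes 120 N, or if a joint passes its speed limit or range.

ROBOT

A 6-joint arm with a two-finger parallel gripper is mounted at the origin on the work surface. World frame = base frame: x ahead of the robot, y to its left, z up, the work surface at z = 0. Lengths are in m, angles in degrees, forces in N, time in s.
With the tool pointing down it reaches from about 0.4 to 0.825 m from the base axis. Payload 7 kg.
Tool frame: the origin (TCP) lies on the centre line of the jaws, within the pads' length; the fingertips stand 11 mm ahead of it and the grasp point (between the pads) lies 8 mm behind it; z points along the fingers, y is the line along which they close (so a half turn about z gives the same grasp; the last joint's range is limited). The gripper opens to 88 mm and grips with 3 to 60 N. Pads are 19 mm wide; open, the fingers measure 130 mm over their backs; the gripper's body (78 mm by 193 mm) begins 47 mm behind the grasp point.
Start: joints at [83.543, 20.546, 0.682, 0, -70.136, -16.507], TCP at [0.263, 0.621, 0.238] pointing down, gripper open.
Joint ranges: [-176.03, 176.03], [-82.01, 121.73], [-58.28, 71.71], [-173.87, 95.51], [-174.79, -0.11], [-173.66, 173.66]. Speed limits (degrees/s): [136.94, 136.94, 172.46, 180, 180, 180].

INTERFACE

Orientations are given as [roll, pitch, yaw] about the fixed x, y, z axes, in that order (R = Rz(yaw) Ry(pitch) Rx(roll)).
In Python, from plant import r, capture, camera_model, job gives the robot as it stands.
- The arm moves only by the tool drive_tool, never from a script. Its argument "increments" is a list that holds one entry, the list of rows, each a list of 5 numbers: the gripper's target within -1 to 1 (fully open at 1, half-way at 0, shut at -1), then the shift along the tool's x, y, z scaled (see below), then the turn about the tool's z scaled (see below). In form: [[[gripper, tx, ty, tz, roll], ...]]. A call has 1 to 5 rows; each row is the pose to reach, as a shift and turn from the pose commanded when the call began, along the tool's axes at that moment, turning the shorter way round; what a row does not reach only later rows make up. The controller multiplies each number of a shift by 120 mm and each number of a turn by 360 degrees. A row lasts 1/8 s, in which the tool goes at most 62.5 mm and 10.7 degrees, less where a joint would pass 70% of its speed; a pose out of reach is approached as far as the arm can. A call with a number of a shift or a turn outside -1 to 1 is refused whole. A call with a gripper value outside its range is refused whole. The fingers move at their own pace and stop on an object; "squeeze" is the grip in N (left out, the last holds). Time passes only in rows, so rows that repeat a pose let the fingers close. It gives the time, the measured TCP pose, the force, the opening and the grip force at its end, in the units of the state.
- r.get_state(): the state, without advancing time (a new reading comes with each control period).
- capture(name): name is "scene" or "side" or "wrist"; returns the picture (420x560x3 uint8, red, green, blue); there is no depth.
- camera_model(name): a dict with "camera_matrix" (3x3 intrinsics, pixels), "k1" (the pictures are not rectified: a ray, as slopes to the right and down, at radius r is drawn at 1 + k1 r^2 times it, then the intrinsics apply), "rvec" (rotation vector, rad) and "tvec" (3), from world to camera coordinates, as OpenCV has them. Camera axes: x right, y down, z forward; pixel columns grow to the right and rows downward; lengths in m; the calibration is good to about 2 mm. A picture is of the moment at which its call begins: read the wrist's pose just before it. camera_model takes no time and is no camera call; for the wrist camera it gives the pose at the moment of the call.
- job.close_job(): hands the job in; it is judged then, once.
The state is a dict: "time_s": time; "joints": joint angles; "qd": joint speeds; "joint_torque": joint torques, N m; "tcp_pos": TCP position; "eef_rot": TCP orientation; "contact_force": force on the tool from outside, world axes, zero at the start; "moment": the same for the moment, N m; "gripper_width": finger opening in m; "gripper_force": force on a finger pad.
Only numpy, scipy, OpenCV 4.12 (cv2) and the standard library are available. Lean on these libraries where they do the work, as an engineer would, in place of code of your own. Each camera call takes 0.05 s, during which the arm holds its last target. There are 200 camera calls.

## Working session

There is one attempt and no reset: what is moved stays moved. The work goes in short steps, Python scripts to look and compute and a tool call to move; the robot and the scene stay as the last step left them, time stands still between calls to the robot, and variables do not carry over. Pictures are saved under pics/ and viewed, at most 10 in all, crops included, and the job is handed in when it is done.

Besides the shell and the picture viewer there is one more tool, called in YAML: its name, and indented under it one key for each argument. drive_tool: Moves the arm, as the interface text tells. Its arguments: {"type":"object","properties":{"increments":{"type":"array"},"squeeze":{"type":"number"}},"required":["increments"]}

```bash
ls; mkdir -p pics; python3 - <<'E'
from plant import r,capture,camera_model,job
import cv2,numpy as np
s=r.get_state();print(s['time_s'],s['tcp_pos'],s['eef_rot'],s['gripper_width'])
for n in ['scene','side','wrist']:
    m=camera_model(n);print(n,{k:np.round(np.array(v),4).tolist() for k,v in m.items()})
    cv2.imwrite(f'pics/{n}0.png',capture(n)[:,:,::-1])
E
```

```text
pics
0.0 [0.26315735 0.62108554 0.23662501] [ 1.79905500e+02 -6.45712380e-03 -2.29682914e+01] 0.08720194637993486
scene {'camera_matrix': [[440.4085, 0.0, 278.6426], [0.0, 440.4085, 215.9658], [0.0, 0.0, 1.0]], 'k1': -0.1383, 'rvec': [2.2218, 0.6071, -0.2645], 'tvec': [-0.547, -0.0942, 1.4006]}
side {'camera_matrix': [[389.812, 0.0, 274.5422], [0.0, 389.812, 212.8024], [0.0, 0.0, 1.0]], 'k1': -0.0809, 'rvec': [0.8741, -2.3501, 1.2666], 'tvec': [0.5253, 0.3506, 0.5688]}
wrist {'camera_matrix': [[319.3321, 0.0, 280.9869], [0.0, 319.3321, 205.509], [0.0, 0.0, 1.0]], 'k1': -0.0005, 'rvec': [-1.6326, 2.465, 0.3631], 'tvec': [0.6759, -0.0363, 0.3905]}
```

View pics/scene0.png

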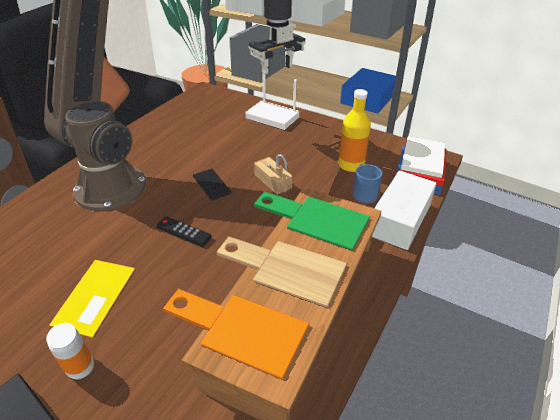

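View pics/side0.png

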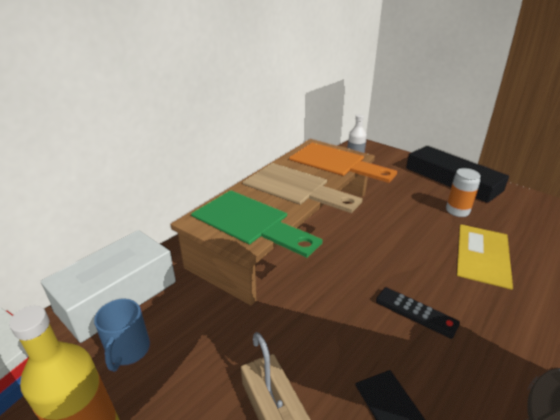

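The scene view shows the stand and hook at about (275,175). The orange board is lowest, with its hole at about (180,303). The green board is nearest the stand and the wooden one is in the middle. The side view shows the hook bend at (260,340).

```bash
cat > h.py <<'E'
from plant import r,capture,camera_model,job
import cv2,numpy as np
def ray(m,uv):
    K=np.array(m['camera_matrix']);d=(np.array(uv,float)-K[:2,2])/K[0,0];s=d.copy()
    for _ in range(20): s=d/(1+m['k1']*(s@s))
    R=cv2.Rodrigues(np.array(m['rvec'],float))[0];t=np.array(m['tvec'],float).ravel()
    v=R.T@np.r_[s,1];return -R.T@t,v/np.linalg.norm(v)
def plane(m,uv,z):
    o,v=ray(m,uv);return o+v*(z-o[2])/v[2]
def tri(ms,uvs):
    A=0;b=0
    for m,uv in zip(ms,uvs):
        o,v=ray(m,uv);P=np.eye(3)-np.outer(v,v);A=A+P;b=b+P@o
    x=np.linalg.solve(A,b);return x
def proj(m,X):
    R=cv2.Rodrigues(np.array(m['rvec'],float))[0];c=R@np.array(X)+np.array(m['tvec']).ravel();s=c[:2]/c[2]
    K=np.array(m['camera_matrix']);return s*(1+m['k1']*(s@s))*K[0,0]+K[:2,2]
E
python3 - <<'E'
from h import *
S=camera_model('scene');D=camera_model('side')
for n,m in (('scene',S),('side',D)):
    im=cv2.imread(f'pics/{n}0.png');hsv=cv2.cvtColor(im,cv2.COLOR_BGR2HSV)
    for col,(lo,hi) in {'orange':((5,180,120),(16,255,255)),'green':((50,120,60),(75,255,255))}.items():
        k=cv2.inRange(hsv,lo,hi)
        cs,h=cv2.findContours(k,cv2.RETR_CCOMP,cv2.CHAIN_APPROX_NONE)
        i=max(range(len(cs)),key=lambda i:cv2.contourArea(cs[i]))
        P=np.array([plane(m,p[0],.14)[:2] for p in cs[i]])
        print(n,col,'area',cv2.contourArea(cs[i]),'rect',cv2.minAreaRect(P.astype(np.float32)))
        for j in range(len(cs)):
            if h[0][j][3]==i and cv2.contourArea(cs[j])>8:
                Q=np.array([plane(m,p[0],.14)[:2] for p in cs[j]]);print('  hole',cs[j].mean((0,1)),(Q.min(0)+Q.max(0))/2,np.ptp(Q,0))
print(plane(S,(275,185),.05),tri([S,D],[(282,155),(258,336)]))
a=cv2.imread('pics/scene0.png')[135:205,235:315];b=cv2.imread('pics/side0.png')[320:420,220:334]
cv2.imwrite('pics/crop0.png',np.hstack([cv2.resize(a,(400,350),interpolation=3),cv2.resize(b,(399,350),interpolation=3)]))
E
```

```text
scene orange area 682.0 rect ((0.755925178527832, -0.29806238412857056), (0.1702212244272232, 0.13191859424114227), 6.063267707824707)
  hole [290.4 356.5] [ 0.8372506  -0.30725491] [0.0051931 0.0100361]
  hole [286.37837838 357.89189189] [ 0.83189743 -0.31356383] [0.01863842 0.02436143]
  hole [290.60869565 348.89130435] [ 0.82919279 -0.29192028] [0.01853499 0.02436041]
  hole [294.27272727 332.45454545] [ 0.81802155 -0.25833312] [0.0082429  0.00987131]
  hole [301.67567568 330.89189189] [ 0.82814634 -0.24785703] [0.01189225 0.03106355]
  hole [295.33333333 325.9       ] [ 0.81216363 -0.24376388] [0.01888978 0.01732331]
  hole [301.78571429 322.28571429] [ 0.81887966 -0.2307282 ] [0.01122242 0.01124696]
scene green area 3078.0 rect ((0.6804731488227844, 0.06076645478606224), (0.28065624833106995, 0.13449469208717346), 3.454526424407959)
  hole [267.28 201.16] [0.56758784 0.05299287] [0.02847096 0.0273637 ]
side orange area 1722.5 rect ((0.6950433850288391, -0.2900836765766144), (0.2818284332752228, 0.13840578496456146), 6.81007194519043)
side green area 3493.0 rect ((0.6752217411994934, 0.07322298735380173), (0.279102623462677, 0.1292932778596878), 3.764968156814575)
  hole [304.02941176 243.64705882] [0.5611868  0.06609225] [0.02764297 0.02784427]
[0.48895567 0.22488725 0.05      ] [0.48362905 0.27880665 0.12618799]
```

View pics/crop0.png

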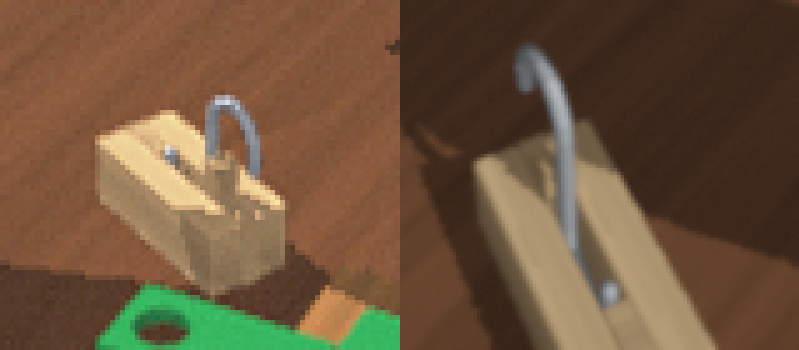

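View pics/wrist0.png

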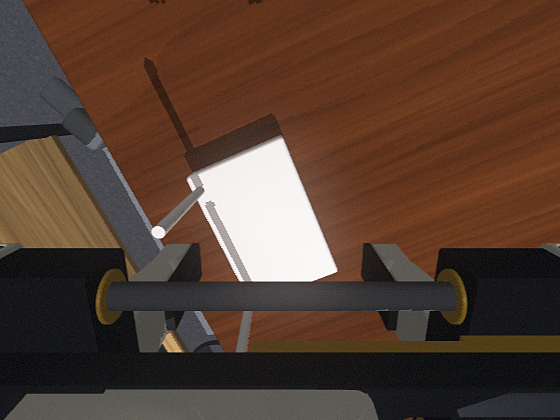

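The crop shows the bend top at scene (280,155) and side (257,334). The lower tip is at scene (269.4,166) and side (279.4,403.4), with the post just below the bend. The wrist view doesn't include the hook, only a router.

```bash
python3 - <<'E'
from h import *
S=camera_model('scene');D=camera_model('side')
def T(n,a,b):
    x=tri([S,D],[a,b]);print(n,x.round(4),proj(S,x)-a,proj(D,x)-b)
T('greenhole',(267.3,201.2),(304,243.6))
T('tip',(269.4,166),(279.4,403.4));T('top',(280,155),(256.5,334))
for n,m in (('scene',S),('side',D)):
    im=cv2.imread(f'pics/{n}0.png');hsv=cv2.cvtColor(im,cv2.COLOR_BGR2HSV)
    k=cv2.inRange(hsv,(5,170,90),(19,255,255));
    k=k[255:385,150:320] if n=='scene' else k[130:190,275:405]
    off=(150,255) if n=='scene' else (275,130)
    cs,h=cv2.findContours(k,cv2.RETR_CCOMP,cv2.CHAIN_APPROX_NONE,offset=off)
    i=max(range(len(cs)),key=lambda i:cv2.contourArea(cs[i]))
    P=np.array([plane(m,p[0],.14)[:2] for p in cs[i]]).astype(np.float32)
    print(n,cv2.contourArea(cs[i]),cv2.minAreaRect(P))
    for j in range(len(cs)):
        if h[0][j][3]==i and cv2.contourArea(cs[j])>8: print(' hole',cv2.contourArea(cs[j]),cs[j].mean((0,1)),plane(m,cs[j].mean((0,1)),.14))
    im2=np.array(cv2.imread(f'pics/{n}0.png')); 
    c=im2[250:390,150:320] if n=='scene' else im2[125:195,275:405]
    cv2.imwrite(f'/tmp/{n}.png',cv2.resize(c,(400,330),interpolation=3))
cv2.imwrite('pics/crop1.png',np.hstack([cv2.imread('/tmp/scene.png'),cv2.imread('/tmp/side.png')]))
E
```

```text
greenhole [0.5646 0.0599 0.1342] [ 0.36602368 -0.02198336] [0.48109252 0.05105083]
tip [0.4196 0.3066 0.0465] [ 0.01537818 -0.00116781] [0.03244131 0.00469076]
top [0.483  0.2765 0.1281] [ 2.16560474 -0.3361933 ] [4.25681987 0.73934764]
scene 6500.5 ((0.7001396417617798, -0.30400270223617554), (0.28280770778656006, 0.13321347534656525), 6.078030586242676)
 hole 97.0 [180.4375 303.5625] [ 0.58718697 -0.31654296  0.14      ]
side 1821.0 ((0.6954745054244995, -0.29041415452957153), (0.2852516174316406, 0.14243625104427338), 6.55558443069458)
```

```bash
python3 - <<'E'
from h import *
from scipy.spatial.transform import Rotation as Ro
s=r.get_state();R=Ro.from_euler('xyz',s['eef_rot'],degrees=True).as_matrix()
W=camera_model('wrist');o,v=ray(W,(281,205.5));p=np.array(s['tcp_pos'])
print(R.T@(o-p),R.T@v,[ (R.T@(plane(W,uv,.08)-p)).round(3) for uv in((281,205),(281,100),(281,240))])
tgt=np.array([.4595,.288,.25])
print('to grasp tool',R.T@(tgt-p))
E
```

```text
[ 0.07805498 -0.00164768 -0.14663615] [-2.89296284e-01 -6.53086023e-05  9.57239602e-01] [array([-0.013, -0.002,  0.157]), array([ 0.086, -0.002,  0.157]), array([-0.051, -0.002,  0.157])]
to grasp tool [ 0.31072107  0.23016313 -0.01282789]
```

View pics/crop1.png

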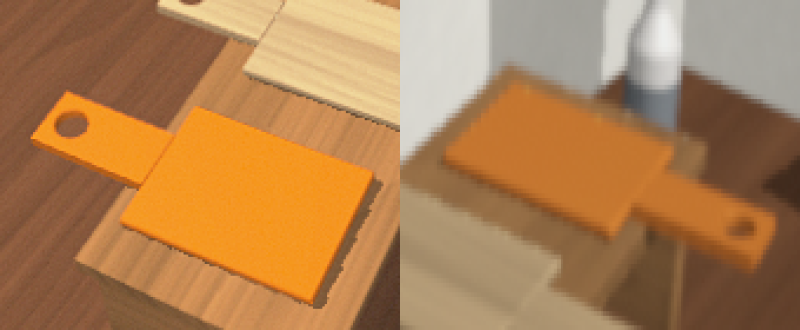

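The left crop shows the orange hole clearly at about (70,122), and the right one shows it at about (740,228).

drive_tool:
  increments:
    - [[1,0.38,0.32,0,0],[1,0.75,0.64,0,0],[1,0.75,0.64,0,0]]

```text
time_s: 0.52
tcp_pos: [0.3175, 0.5125, 0.2381]
eef_rot: [180.0, 0.0, -23.1]
contact_force: [-0.6, 1.4, 0.5]
gripper_width: 0.0878
gripper_force: 0.0
```

drive_tool:
  increments:
    - [[1,0.38,0.32,0,0],[1,0.75,0.64,0,0],[1,0.75,0.64,0,0]]

```text
time_s: 0.9
tcp_pos: [0.3701, 0.4072, 0.2379]
eef_rot: [180.0, 0.0, -23.1]
contact_force: [-1.2, 0.3, 1.0]
gripper_width: 0.0876
gripper_force: 0.0
```

drive_tool:
  increments:
    - [[1,0.38,0.32,0,0],[1,0.75,0.64,0,0],[1,0.75,0.64,0,0],[1,0.75,0.64,0,0]]

```text
time_s: 1.4
tcp_pos: [0.4222, 0.3047, 0.2376]
eef_rot: [-180.0, -0.0, -23.0]
contact_force: [0.5, -0.2, -0.1]
gripper_width: 0.0876
gripper_force: 0.0
```

```bash
python3 - <<'E'
from h import *
s=r.get_state();print(s['time_s'],s['tcp_pos'],s['eef_rot'],s['contact_force'])
W=camera_model('wrist');np.save('/tmp/w1.npy',W,allow_pickle=True)
im=capture('wrist')[:,:,::-1];cv2.imwrite('pics/w1.png',im)
cv2.imwrite('pics/w1b.png',cv2.resize(im[0:300],(800,429),interpolation=3))
E
```

```text
1.4 [0.42221389 0.30474827 0.23758691] [-1.79979253e+02 -9.71394352e-04 -2.29867652e+01] [ 0.50262896 -0.19936875 -0.08460302]
```

View pics/w1b.png

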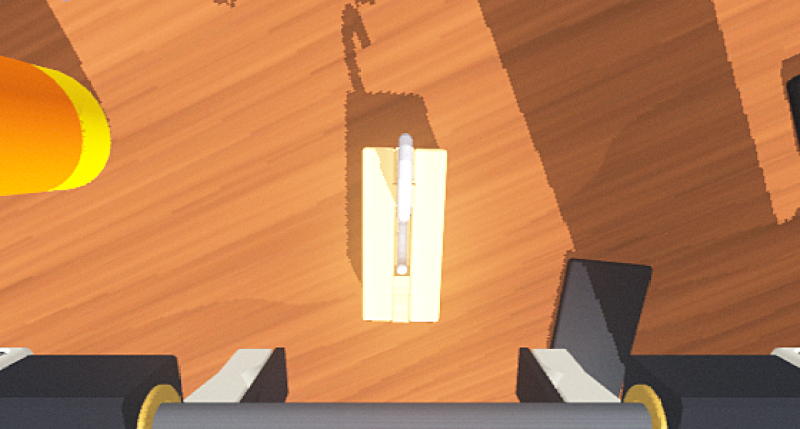

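The wrist view shows the stand upright in the picture. Measured in this crop (scale 1.4286), the tip is at (402,270), the wire runs up to the free leg at (405,137), and the stand top corners are at (364,150), (446,150), (439,322) and (363,321).

```bash
python3 - <<'E'
from h import *
from scipy.spatial.transform import Rotation as Ro
s=r.get_state();R=Ro.from_euler('xyz',s['eef_rot'],degrees=True).as_matrix();p=np.array(s['tcp_pos'])
W=camera_model('wrist')
for n,uv,z in (('tip',(402,270),.0465),('leg',(405,137),.100),('bendtop',(405,180),.1205),('shank lower',(403,218),.10),('c',(364,150),.05),('c',(446,150),.05),('c',(439,322),.05),('c',(363,321),.05)):
    x=plane(W,np.array(uv)/1.4286,z);print(n,x.round(4),(R.T@(x-p)).round(4))
im=cv2.imread('pics/w1.png');g=cv2.cvtColor(im,cv2.COLOR_BGR2HSV)
for y in range(90,195,6): 
    row=g[y,262:305];print(y,[262+i for i in range(43) if row[i,1]<50 and row[i,2]>90])
E
```

```text
tip [0.4176 0.3083 0.0465] [-0.0052 -0.0012  0.191 ]
leg [0.5034 0.2702 0.1   ] [0.0886 0.0004 0.1375]
bendtop [0.4817 0.2795 0.1205] [0.065  0.0003 0.117 ]
shank lower [0.4601 0.2897 0.1   ] [ 0.0411 -0.0007  0.1375]
c [0.5082 0.2988 0.05  ] [ 0.0819 -0.0278  0.1875]
c [0.4859 0.2461 0.05  ] [0.0819 0.0295 0.1875]
c [0.3688 0.2976 0.05  ] [-0.0461  0.0277  0.1875]
c [0.3926 0.3518 0.05  ] [-0.0453 -0.0316  0.1875]
90 []
96 [280, 281, 282, 283, 284, 285, 286, 287]
102 [279, 280, 281, 282, 283, 284, 285, 286, 287, 288]
108 [262, 263, 264, 279, 280, 281, 282, 283, 284, 285, 286, 287, 288, 291, 292, 293, 294, 295, 296, 297, 298, 299, 300, 301, 302, 303, 304]
114 [262, 263, 264, 265, 279, 280, 281, 282, 283, 284, 285, 286, 287, 288, 290, 291, 292, 293, 294, 295, 296, 297, 298, 299, 300, 301, 302, 303, 304]
120 [262, 263, 264, 265, 266, 267, 279, 280, 281, 282, 283, 284, 285, 286, 287, 288, 290, 291, 292, 293, 294, 295, 296, 297, 298, 299, 300, 301, 302, 303, 304]
126 [262, 263, 264, 265, 266, 267, 268, 269, 278, 279, 280, 281, 282, 283, 284, 285, 286, 287, 288, 290, 291, 292, 293, 294, 2
[... 1418 characters left out ...]
 263, 264, 265, 266, 267, 268, 269, 270, 271, 272, 273, 274, 279, 280, 281, 282, 283, 284, 288, 289, 290, 291, 292, 293, 294, 295, 296, 297, 298, 299, 300, 301, 302, 303, 304]
180 [262, 263, 264, 265, 266, 267, 268, 269, 270, 271, 272, 273, 274, 279, 280, 281, 282, 283, 288, 289, 290, 291, 292, 293, 294, 295, 296, 297, 298, 299, 300, 301, 302, 303, 304]
186 [262, 263, 264, 265, 266, 267, 268, 269, 270, 271, 272, 273, 274, 278, 279, 280, 281, 282, 283, 284, 288, 289, 290, 291, 292, 293, 294, 295, 296, 297, 298, 299, 300, 301, 302, 303, 304]
192 [262, 263, 264, 265, 266, 267, 268, 269, 270, 271, 272, 273, 274, 288, 289, 290, 291, 292, 293, 294, 295, 296, 297, 298, 299, 300, 301, 302, 303, 304]
```

drive_tool:
  increments:
    - [[1,0.33,0.0,0.1,0],[1,0.33,0,0.4,0],[1,0.33,0,0.75,0],[1,0.33,0,0.9,0],[1,0.33,0,0.9,0]]

```text
time_s: 2.08
tcp_pos: [0.4575, 0.2891, 0.1279]
eef_rot: [179.8, 0.1, -22.9]
contact_force: [0.2, 0.6, -0.4]
gripper_width: 0.0875
gripper_force: 0.0
```

drive_tool:
  increments:
    - [[1,0,0,0.2,0],[1,0,0,0.33,0],[-1,0,0,0.33,0],[-1,0,0,0.33,0],[-1,0,0,0.33,0]]
  squeeze: 40

```text
time_s: 2.7
tcp_pos: [0.4589, 0.289, 0.0908]
eef_rot: [-179.9, -0.0, -23.0]
contact_force: [-0.2, 0.8, 0.0]
gripper_width: 0.0632
gripper_force: 0.0
```

drive_tool:
  increments:
    - [[-1,0,0,0,0],[-1,0,0,0,0],[-1,0,0,0,0],[-1,0,0,0,0]]

```text
time_s: 3.2
tcp_pos: [0.4585, 0.2885, 0.09]
eef_rot: [180.0, -0.0, -23.0]
contact_force: [-0.1, -0.0, -0.7]
gripper_width: 0.0231
gripper_force: 0.0
```

drive_tool:
  increments:
    - [[-1,0,0,0,0],[-1,0,0,0,0],[-1,0,0,0,0],[-1,0,0,0,0],[-1,0,0,0,0]]

```text
time_s: 3.82
tcp_pos: [0.4585, 0.2885, 0.0899]
eef_rot: [180.0, 0.0, -23.0]
contact_force: [0.1, 0.6, -0.6]
gripper_width: 0.0073
gripper_force: 40.0
```

drive_tool:
  increments:
    - [[-1,0,0,-0.1,0],[-1,0,0,-0.25,0],[-1,0,0,-0.45,0],[-1,0,0,-0.6,0],[-1,0,0,-0.8,0]]

```text
time_s: 4.45
tcp_pos: [0.4583, 0.2883, 0.1871]
eef_rot: [180.0, 0.0, -23.0]
contact_force: [0.9, -0.6, -1.7]
gripper_width: 0.0074
gripper_force: 40.0
```

drive_tool:
  increments:
    - [[-1,0,0,-0.3,0],[-1,0,0,-0.7,0],[-1,0,0,-0.9,0],[-1,0,0,-0.9,0]]

```text
time_s: 4.95
tcp_pos: [0.4591, 0.2891, 0.2969]
eef_rot: [-179.7, -0.1, -23.0]
contact_force: [-0.2, -0.5, -1.7]
gripper_width: 0.0072
gripper_force: 40.0
```

```bash
python3 - <<'E'
from h import *
s=r.get_state();print(s['time_s'],s['tcp_pos'],s['eef_rot'],s['contact_force'],s['gripper_width'])
a=capture('scene')[:,:,::-1];b=capture('side')[:,:,::-1]
cv2.imwrite('pics/sc2.png',a);cv2.imwrite('pics/si2.png',b)
S=camera_model('scene');D=camera_model('side');t=np.array(s['tcp_pos'])
o=[]
for n,im,m in(('sc',a,S),('si',b,D)):
    u,v=proj(m,t-[0,0,.03]).astype(int);u=min(max(u,60),500);v=min(max(v,60),360);print(n,u,v);o.append(cv2.resize(im[v-60:v+60,u-60:u+60],(400,400),interpolation=3))
cv2.imwrite('pics/c2.png',np.hstack(o))
E
```

```text
4.95 [0.45912092 0.2890583  0.29689553] [-1.79740516e+02 -8.95626151e-02 -2.29579663e+01] [-0.22024386 -0.49969848 -1.71511662] 0.0071771845487882706
sc 277 109
si 265 278
```

View pics/c2.png

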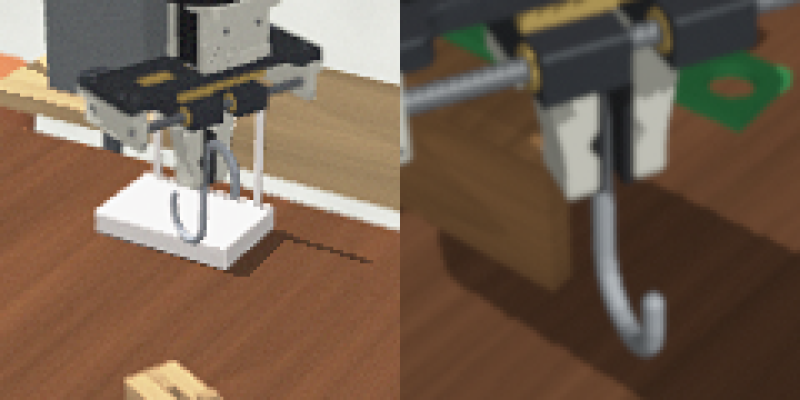

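Both views show the hook held upright with the lower bend clear. Now I'll move it to the orange board.

drive_tool:
  increments:
    - [[-1,0.13,0.3,0,-0.027],[-1,0.26,0.61,0,-0.054],[-1,0.39,0.92,0,-0.081],[-1,0.39,0.92,0,-0.081]]

```text
time_s: 5.55
tcp_pos: [0.4577, 0.1661, 0.293]
eef_rot: [179.9, 0.1, 6.2]
contact_force: [0.8, -0.0, -0.8]
gripper_width: 0.0073
gripper_force: 40.0
```

drive_tool:
  increments:
    - [[-1,-0.02,0.35,0,0],[-1,-0.04,0.7,0,0],[-1,-0.06,0.99,0,0]]

```text
time_s: 5.92
tcp_pos: [0.4638, 0.0488, 0.293]
eef_rot: [180.0, 0.1, 6.1]
contact_force: [-0.1, 1.0, -1.7]
gripper_width: 0.0071
gripper_force: 40.0
```

drive_tool:
  increments:
    - [[-1,-0.02,0.35,0,0],[-1,-0.04,0.7,0,0],[-1,-0.06,0.99,0,0]]

```text
time_s: 6.3
tcp_pos: [0.4696, -0.0702, 0.293]
eef_rot: [180.0, 0.1, 6.1]
contact_force: [1.0, 0.1, -2.1]
gripper_width: 0.0074
gripper_force: 40.0
```

drive_tool:
  increments:
    - [[-1,-0.02,0.35,0,0],[-1,-0.04,0.7,0,0],[-1,-0.06,0.99,0,0]]

```text
time_s: 6.68
tcp_pos: [0.4754, -0.189, 0.2928]
eef_rot: [-180.0, 0.1, 6.1]
contact_force: [0.7, -0.2, -1.6]
gripper_width: 0.0075
gripper_force: 40.0
```

drive_tool:
  increments:
    - [[-1,-0.02,0.35,0,0],[-1,-0.04,0.7,0,0],[-1,-0.06,0.99,0,0],[-1,-0.06,0.99,0,0],[-1,-0.06,0.99,0,0]]

```text
time_s: 7.3
tcp_pos: [0.4811, -0.3065, 0.2929]
eef_rot: [-179.9, 0.1, 6.1]
contact_force: [0.4, -0.3, -1.3]
gripper_width: 0.0074
gripper_force: 40.0
```

```bash
python3 - <<'E'
from h import *
s=r.get_state();print(s['time_s'],s['tcp_pos'],s['eef_rot'],s['contact_force'],s['gripper_width'])
im=capture('wrist')[:,:,::-1];cv2.imwrite('pics/w3.png',im)
W=camera_model('wrist');hsv=cv2.cvtColor(im,cv2.COLOR_BGR2HSV);k=cv2.inRange(hsv,(5,150,110),(17,255,255))
cs,h=cv2.findContours(k,cv2.RETR_CCOMP,cv2.CHAIN_APPROX_NONE)
for c in cs:
    if cv2.contourArea(c)>300:
        Q=np.array([plane(W,p[0],.14)[:2] for p in c]).astype(np.float32);print(cv2.contourArea(c),cv2.boundingRect(c),cv2.minAreaRect(Q),cv2.minEnclosingCircle(Q))
S=camera_model('scene');D=camera_model('side');print('bottom',tri([S,D],[(274,121),(278.5,323)]))
E
```

```text
7.3 [ 0.48107485 -0.30647126  0.29288463] [-1.79946542e+02  9.61850558e-02  6.13051428e+00] [ 0.44912808 -0.2783821  -1.30832257] 0.007379937635321068
723.5 (46, 331, 89, 21) ((0.28687021136283875, -0.1100197285413742), (0.027060938999056816, 0.09755240380764008), 5.986292362213135) ((0.2881634831428528, -0.10955648869276047), 0.049206461757421494)
438.0 (264, 320, 35, 21) ((0.3251350224018097, -0.3213786482810974), (0.02637510746717453, 0.038240980356931686), 6.26787805557251) ((0.3197180926799774, -0.32197365164756775), 0.020726922899484634)
534.5 (42, 317, 92, 18) ((0.3050621449947357, -0.10785352438688278), (0.0992674008011818, 0.015293017961084843), 88.10313415527344) ((0.30766868591308594, -0.10793983936309814), 0.04990270361304283)
3401.0 (428, 311, 95, 41) ((0.34666556119918823, -0.5338176488876343), (0.05284528061747551, 0.09836217761039734), 6.247200012207031) ((0.3466816246509552, -0.5339258909225464), 0.055831264704465866)
723.5 (78, 40, 29, 35) ((0.5843044519424438, -0.12977704405784607), (0.024598313495516777, 0.025834908708930016), 44.989688873291016) ((0.5841686129570
[... 384 characters left out ...]
.47451239824295044, -0.4373345971107483), 0.03410808742046356)
440.5 (400, 143, 49, 21) ((0.5366749167442322, -0.43308162689208984), (0.04646565765142441, 0.013428752310574055), 83.7586669921875) ((0.5326377153396606, -0.43264010548591614), 0.023384939879179)
1532.5 (268, 9, 26, 101) ((0.5985149145126343, -0.291267991065979), (0.07917758822441101, 0.021567434072494507), 5.523138523101807) ((0.5984789133071899, -0.28833872079849243), 0.04001148045063019)
1751.0 (294, 8, 44, 101) ((0.6025372743606567, -0.3204679787158966), (0.07903852313756943, 0.034705109894275665), 6.1604838371276855) ((0.6023428440093994, -0.32063716650009155), 0.042420875281095505)
bottom [0.43359244 0.30147437 0.21531537]
```

View pics/w3.png

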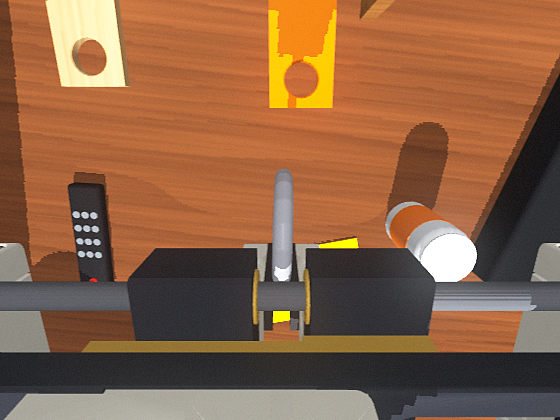

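The orange hole is at about (301,78) and the handle end is at row 107, columns 268 to 333. The hook points straight at it, with the free leg's far side at (283,172).

```bash
python3 - <<'E'
from h import *
from scipy.spatial.transform import Rotation as Ro
s=r.get_state();R=Ro.from_euler('xyz',s['eef_rot'],degrees=True).as_matrix();p=np.array(s['tcp_pos'])
im=cv2.imread('pics/w3.png');W=camera_model('wrist')
k=cv2.inRange(im,(0,95,200),(90,255,255))[0:130,240:360]
cs,h=cv2.findContours(k,cv2.RETR_CCOMP,cv2.CHAIN_APPROX_NONE,offset=(240,0))
i=max(range(len(cs)),key=lambda i:cv2.contourArea(cs[i]))
f=lambda uv,z:R.T@(plane(W,uv,z)-p)
for j in range(len(cs)):
    if h[0][j][3]==i and cv2.contourArea(cs[j])>200:
        Q=np.array([f(q[0],.14)[:2] for q in cs[j]]).astype(np.float32);print('hole',cs[j].mean((0,1)),cv2.minEnclosingCircle(Q),Q.min(0),Q.max(0))
P=cs[i][:,0];
for side in (0,1):
    pts=[]
    for y in range(5,100,5):
        xs=P[P[:,1]==y,0]; pts.append(f((xs.min()-.0 if side==0 else xs.max()),.14)[:2])
    pts=np.array(pts);c=np.polyfit(pts[:,0],pts[:,1],1);print('edge',np.degrees(np.arctan(c[0])),np.polyval(c,.104),pts[:,1].std())
for x in(278,285,295,320,328):print('end',f((x,P[abs(P[:,0]-x)<1,1].max()+.5),.14))
print('leg',f((283,171),.31),f((283,171),.29),f((283,200),.32),'tip in grip',f((281.5,275),.32))
E
```

```text
edge -41.65526003794076 -0.17866236577423839 0.011452747878856162
edge -41.651568983300635 -0.17863670767965506 0.007702638468032322
end [ 0.0802158  -0.00432104  0.15317205]
end [0.08021751 0.00196178 0.15316779]
end [0.07936122 0.01094774 0.15316266]
end [0.07591812 0.03352406 0.15315121]
end [0.07505432 0.04077038 0.15314727]
leg [ 0.0544744  -0.00067095 -0.01680182] [ 0.05071855 -0.00055811  0.00320231] [ 0.04490982 -0.00070326 -0.02679113] tip in grip [ 0.01218769 -0.00126385 -0.02675421]
```

```bash
python3 - <<'E'
from h import *
from scipy.spatial.transform import Rotation as Ro
s=r.get_state();R=Ro.from_euler('xyz',s['eef_rot'],degrees=True).as_matrix();p=np.array(s['tcp_pos'])
im=cv2.imread('pics/w3.png');W=camera_model('wrist')
print(im[50,[255,275,300,330,345]].tolist(),im[[78,100,120],301].tolist())
k=((im[:,:,0]<40)&(im[:,:,2]>215)).astype(np.uint8)[0:130,240:360]
k=cv2.morphologyEx(k,cv2.MORPH_OPEN,np.ones((3,3),np.uint8))
cs,h=cv2.findContours(k,cv2.RETR_CCOMP,cv2.CHAIN_APPROX_NONE,offset=(240,0))
i=max(range(len(cs)),key=lambda i:cv2.contourArea(cs[i]));print(cv2.boundingRect(cs[i]))
f=lambda uv,z:R.T@(plane(W,uv,z)-p)
for j in range(len(cs)):
    if h[0][j][3]==i and cv2.contourArea(cs[j])>100:
        Q=np.array([f(q[0],.14)[:2] for q in cs[j]]).astype(np.float32);print('hole',cs[j].mean((0,1)),cv2.minEnclosingCircle(Q),Q.min(0),Q.max(0))
P=cs[i][:,0]
for side in (0,1):
    pts=[]
    for y in range(5,100,5):
        xs=P[P[:,1]==y,0]; pts.append(f((xs.min() if side==0 else xs.max()),.14)[:2])
    pts=np.array(pts);c=np.polyfit(pts[:,0],pts[:,1],1);print('edge',np.degrees(np.arctan(c[0])),np.polyval(c,.104),pts[:,1].std())
for x in(278,285,300,320,328):print('end',f((x,P[abs(P[:,0]-x)<1,1].max()+.5),.14))
E
```

```text
[[61, 106, 194], [0, 210, 255], [14, 133, 246], [0, 208, 255], [58, 106, 193]] [[60, 116, 209], [0, 205, 255], [59, 107, 200]]
(269, 0, 68, 108)
hole [300.46601942  78.44660194] ((0.10441933572292328, 0.015519004315137863), 0.015838541090488434) [0.0891487  0.00011306] [0.12015782 0.03082319]
edge -41.654643030922095 -0.17865881871773298 0.00048008051382592405
edge -41.652016481640494 -0.1786404301299407 0.0012327667358752474
end [ 0.0802158  -0.00432104  0.15317205]
end [0.08021751 0.00196178 0.15316779]
end [0.08022132 0.01542369 0.15315867]
end [0.08022668 0.03337032 0.1531465 ]
end [0.08022892 0.04054818 0.15314164]
```

drive_tool:
  increments:
    - [[-1,0.23,0.07,0,0],[-1,0.46,0.133,0,0],[-1,0.46,0.133,0,0],[-1,0.46,0.133,0,0]]

```text
time_s: 7.85
tcp_pos: [0.5377, -0.3158, 0.2938]
eef_rot: [-180.0, 0.0, 6.2]
contact_force: [-0.1, -1.3, -1.3]
gripper_width: 0.0072
gripper_force: 40.0
```

drive_tool:
  increments:
    - [[-1,0,0,0.3,0],[-1,0,0,0.6,0],[-1,0,0,0.95,0],[-1,0,0,0.95,0],[-1,0,0,0.95,0]]

```text
time_s: 8.48
tcp_pos: [0.5385, -0.3171, 0.182]
eef_rot: [179.9, -0.1, 6.2]
contact_force: [0.0, 0.4, -0.6]
gripper_width: 0.0071
gripper_force: 40.0
```

```bash
python3 - <<'E'
from h import *
s=r.get_state();print(s['time_s'],s['tcp_pos'],s['eef_rot'],s['contact_force'])
a=capture('scene')[:,:,::-1];b=capture('side')[:,:,::-1];w=capture('wrist')[:,:,::-1]
S=camera_model('scene');D=camera_model('side');t=np.array(s['tcp_pos'])
u,v=proj(S,t).astype(int);u2,v2=proj(D,t).astype(int);print(u,v,u2,v2)
c=lambda im,u,v,q:cv2.resize(im[max(v-q,0):v+q,max(u-q,0):u+q],(266,300),interpolation=3)
cv2.imwrite('pics/c4.png',np.hstack([c(a,u,v,45),c(b,u2,v2,30),cv2.resize(w[60:300,180:390],(266,300))]))
E
```

```text
8.475 [ 0.53847434 -0.3170994   0.18204331] [ 1.79916262e+02 -9.95168047e-02  6.23125219e+00] [ 0.01774514  0.39829855 -0.61500074]
158 280 404 162
```

View pics/c4.png

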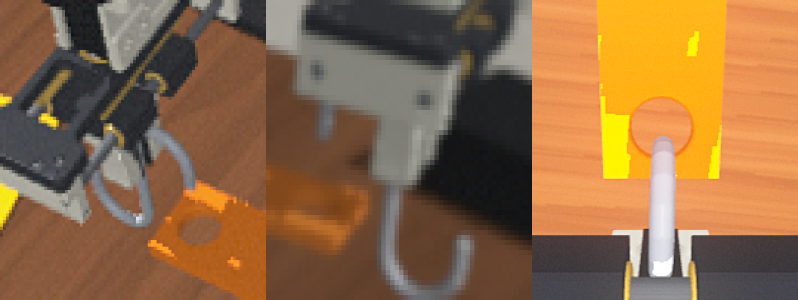

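The scene crop shows the leg tip at (190,187), above the hole at (197,228). The wrist crop shows the leg in line with the hole centre at (661,127).

```bash
python3 - <<'E'
from h import *
from scipy.spatial.transform import Rotation as Ro
s=r.get_state();R=Ro.from_euler('xyz',s['eef_rot'],degrees=True).as_matrix();p=np.array(s['tcp_pos'])
S=camera_model('scene');W=camera_model('wrist');f=lambda m,uv,z:(R.T@(plane(m,uv,z)-p)).round(4)
print('hole w',f(W,(281.8,161.6),.14),'leg far side w',f(W,(281.8,170),.19),f(W,(281.8,170),.20))
print('leg sc',f(S,(177.3,291),.1705),'hole sc',f(S,(113+197/2.956-0,235+228/3.333),.14))
E
```

```text
hole w [ 0.049  -0.0011  0.0424] leg far side w [ 0.0532 -0.0011 -0.0076] [ 0.055  -0.0012 -0.0176]
leg sc [ 0.0422 -0.0012  0.0118] hole sc [0.0464 0.005  0.0424]
```

drive_tool:
  increments:
    - [[-1,0,0,0.12,0],[-1,0,0,0.25,0],[-1,0,0,0.38,0],[-1,0,0,0.38,0]]

```text
time_s: 9.12
tcp_pos: [0.5366, -0.3164, 0.1321]
eef_rot: [-179.9, 0.2, 6.2]
contact_force: [-0.7, 0.1, -2.0]
gripper_width: 0.0073
gripper_force: 40.0
```

drive_tool:
  increments:
    - [[-1,0,0,0.025,0],[-1,0,0,0.05,0],[-1,0,0,0.075,0],[-1,0,0,0.075,0]]

```text
time_s: 9.62
tcp_pos: [0.5377, -0.3168, 0.1253]
eef_rot: [-180.0, 0.0, 6.2]
contact_force: [-0.1, -0.5, -1.4]
gripper_width: 0.0069
gripper_force: 40.0
```

```bash
python3 - <<'E'
from h import *
s=r.get_state();print(s['time_s'],s['tcp_pos'],s['eef_rot'],s['contact_force'])
a=capture('scene')[:,:,::-1];b=capture('side')[:,:,::-1];w=capture('wrist')[:,:,::-1]
S=camera_model('scene');D=camera_model('side');t=np.array(s['tcp_pos'])
u,v=proj(S,t).astype(int);u2,v2=proj(D,t).astype(int)
c=lambda im,u,v,q:cv2.resize(im[max(v-q,0):v+q,max(u-q,0):u+q],(266,300),interpolation=3)
cv2.imwrite('pics/c5.png',np.hstack([c(a,u,v,45),c(b,u2,v2,30),cv2.resize(w[60:300,180:390],(266,300))]))
E
```

```text
9.625 [ 0.53771109 -0.31678022  0.12525841] [-1.79995389e+02  7.74642774e-03  6.19266796e+00] [-0.11079902 -0.49923605 -1.36537258]
```

View pics/c5.png

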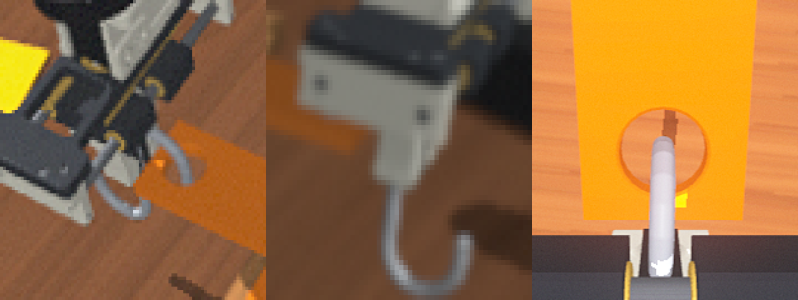

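The leg is inside the hole and centred sideways, with no contact yet. I'll feel for the seat.

drive_tool:
  increments:
    - [[-1,0,0,0.008,0],[-1,0,0,0.017,0],[-1,0,0,0.017,0]]

```text
time_s: 10.15
tcp_pos: [0.5377, -0.3168, 0.1232]
eef_rot: [-180.0, 0.0, 6.2]
contact_force: [-0.2, 0.2, -1.4]
gripper_width: 0.0074
gripper_force: 40.0
```

drive_tool:
  increments:
    - [[-1,0,0,0.008,0],[-1,0,0,0.017,0],[-1,0,0,0.017,0]]

```text
time_s: 10.52
tcp_pos: [0.5377, -0.3168, 0.1211]
eef_rot: [-180.0, 0.0, 6.2]
contact_force: [-0.2, 0.3, -1.8]
gripper_width: 0.0073
gripper_force: 40.0
```

drive_tool:
  increments:
    - [[-1,0,0,0.008,0],[-1,0,0,0.008,0]]

```text
time_s: 10.78
tcp_pos: [0.5378, -0.3168, 0.1203]
eef_rot: [-180.0, 0.0, 6.2]
contact_force: [0.9, 0.1, -1.9]
gripper_width: 0.0071
gripper_force: 40.0
```

drive_tool:
  increments:
    - [[-1,0,0,0.008,0],[-1,0,0,0.008,0]]

```text
time_s: 11.02
tcp_pos: [0.5378, -0.3168, 0.1193]
eef_rot: [-180.0, 0.0, 6.2]
contact_force: [0.4, -0.2, -1.4]
gripper_width: 0.0069
gripper_force: 40.0
```

drive_tool:
  increments:
    - [[-1,0,0,0.008,0],[-1,0,0,0.008,0]]

```text
time_s: 11.28
tcp_pos: [0.5377, -0.3168, 0.1183]
eef_rot: [-180.0, 0.0, 6.2]
contact_force: [-0.2, -0.2, -1.1]
gripper_width: 0.0071
gripper_force: 40.0
```

drive_tool:
  increments:
    - [[-1,0,0,0.008,0],[-1,0,0,0.008,0]]

```text
time_s: 11.52
tcp_pos: [0.5378, -0.3168, 0.1174]
eef_rot: [-180.0, 0.0, 6.2]
contact_force: [-1.0, -0.3, -1.8]
gripper_width: 0.0073
gripper_force: 40.0
```

drive_tool:
  increments:
    - [[-1,0,0,0.008,0],[-1,0,0,0.008,0]]

```text
time_s: 11.78
tcp_pos: [0.5377, -0.3168, 0.1164]
eef_rot: [-180.0, 0.0, 6.2]
contact_force: [0.1, -0.1, -0.9]
gripper_width: 0.0073
gripper_force: 40.0
```

drive_tool:
  increments:
    - [[-1,0,0,0.008,0],[-1,0,0,0.008,0]]

```text
time_s: 12.02
tcp_pos: [0.5377, -0.3168, 0.1154]
eef_rot: [-180.0, 0.0, 6.2]
contact_force: [0.5, -0.7, -0.7]
gripper_width: 0.0074
gripper_force: 40.0
```

drive_tool:
  increments:
    - [[-1,0,0,0.008,0],[-1,0,0,0.008,0]]

```text
time_s: 12.28
tcp_pos: [0.5378, -0.3168, 0.1145]
eef_rot: [-180.0, 0.0, 6.2]
contact_force: [0.6, -0.1, -0.5]
gripper_width: 0.0073
gripper_force: 40.0
```

drive_tool:
  increments:
    - [[-1,0,0,0.008,0],[-1,0,0,0.008,0]]

```text
time_s: 12.52
tcp_pos: [0.5378, -0.3168, 0.1135]
eef_rot: [-180.0, 0.0, 6.2]
contact_force: [-0.2, 0.3, -2.1]
gripper_width: 0.0071
gripper_force: 40.0
```

```bash
python3 - <<'E'
from h import *
F=[]
for i in range(4): s=r.get_state();F.append(np.r_[s['contact_force'],s['moment']]);w=capture('wrist')
print(np.mean(F,0).round(2));cv2.imwrite('pics/w6.png',w[:,:,::-1])
from scipy.spatial.transform import Rotation as Ro
R=Ro.from_euler('xyz',s['eef_rot'],degrees=True).as_matrix();p=np.array(s['tcp_pos']);im=w[:,:,::-1];W=camera_model('wrist')
# bend's centre pixel column: where wire covers handle end
S=camera_model('scene')
sc=capture('scene')[:,:,::-1];cv2.imwrite('pics/s6.png',sc)
k=((im[:,:,0]<60)&(im[:,:,2]>200)).astype(np.uint8);k[260:]=0
P=np.argwhere(k[:, 200:380]);print(P.min(0),P.max(0)+[0,200])
f=lambda uv:(R.T@(plane(W,uv,.14)-p)).round(4)
for u in (245,255,320): 
    v=np.flatnonzero(k[:,u]).max();print('end',u,v,f((u,v+.5)))
E
```

```text
[-0.01  0.24 -1.34 -0.05 -0.01  0.03]
[0 0] [246 369]
end 245 245 [ 0.0254 -0.0162 -0.0264]
end 255 245 [ 0.0254 -0.0121 -0.0264]
end 320 246 [ 0.025   0.0145 -0.0264]
```

drive_tool:
  increments:
    - [[-1,0,0,0.01,0],[-1,0,0,0.01,0]]

```text
time_s: 13.02
tcp_pos: [0.538, -0.3169, 0.1127]
eef_rot: [180.0, -0.0, 6.2]
contact_force: [-0.4, 0.9, 1.3]
gripper_width: 0.007
gripper_force: 40.0
```

drive_tool:
  increments:
    - [[-1,0,0,0.01,0],[-1,0,0,0.01,0]]

```text
time_s: 13.28
tcp_pos: [0.5379, -0.3169, 0.1113]
eef_rot: [180.0, -0.0, 6.2]
contact_force: [-0.2, 0.3, 1.8]
gripper_width: 0.0069
gripper_force: 40.0
```

drive_tool:
  increments:
    - [[-1,0,0,0.01,0],[-1,0,0,0.01,0]]

```text
time_s: 13.52
tcp_pos: [0.5378, -0.3168, 0.1099]
eef_rot: [180.0, 0.0, 6.2]
contact_force: [-0.4, -1.1, 0.8]
gripper_width: 0.0071
gripper_force: 40.0
```

drive_tool:
  increments:
    - [[-1,0,0,-0.012,0],[-1,0,0,-0.012,0]]

```text
time_s: 13.78
tcp_pos: [0.538, -0.3168, 0.1117]
eef_rot: [180.0, -0.0, 6.2]
contact_force: [0.5, 0.0, 1.3]
gripper_width: 0.007
gripper_force: 40.0
```

drive_tool:
  increments:
    - [[-0.8,0,0,0,0],[-0.8,0,0,0,0],[-0.8,0,0,0,0],[-0.8,0,0,0,0]]
  squeeze: 5

```text
time_s: 14.28
tcp_pos: [0.5378, -0.3168, 0.1113]
eef_rot: [-180.0, 0.0, 6.2]
contact_force: [-0.2, 0.2, -0.8]
gripper_width: 0.0088
gripper_force: 0.0
```

drive_tool:
  increments:
    - [[0.3,0,0,0,0],[0.3,0,0,0,0],[0.3,0,0,0,0],[0.3,0,0,0,0],[0.3,0,0,0,0]]

```text
time_s: 14.9
tcp_pos: [0.5378, -0.3168, 0.1114]
eef_rot: [180.0, -0.0, 6.2]
contact_force: [-0.2, 0.7, -0.2]
gripper_width: 0.0531
gripper_force: 0.0
```

drive_tool:
  increments:
    - [[0.3,0,0,0,0],[0.3,0,0,0,0],[0.3,0,0,0,0],[0.3,0,0,0,0],[0.3,0,0,0,0]]

```text
time_s: 15.52
tcp_pos: [0.5378, -0.3168, 0.1114]
eef_rot: [-180.0, 0.0, 6.2]
contact_force: [0.3, -1.0, -0.6]
gripper_width: 0.0569
gripper_force: 0.0
```

drive_tool:
  increments:
    - [[0.3,0,0,-0.1,0],[0.3,0,0,-0.3,0],[0.3,0,0,-0.6,0],[0.3,0,0,-0.95,0],[0.3,0,0,-0.95,0]]

```text
time_s: 16.15
tcp_pos: [0.5398, -0.3177, 0.2306]
eef_rot: [179.8, -0.4, 6.2]
contact_force: [-0.3, -0.7, -0.9]
gripper_width: 0.0569
gripper_force: 0.0
```

drive_tool:
  increments:
    - [[0.3,-0.2,0,-0.2,0],[0.3,-0.4,0,-0.4,0],[0.3,-0.5,0,-0.5,0],[0.3,-0.5,0,-0.5,0]]

```text
time_s: 16.65
tcp_pos: [0.4781, -0.3235, 0.2865]
eef_rot: [180.0, -0.1, 6.2]
contact_force: [0.1, -0.2, -0.6]
gripper_width: 0.0568
gripper_force: 0.0
```

```bash
python3 - <<'E'
from h import *
from scipy.spatial.transform import Rotation as Ro
s=r.get_state();print(s['time_s'],s['tcp_pos'],s['contact_force'])
w=capture('wrist')[:,:,::-1];b=capture('side')[:,:,::-1];a=capture('scene')[:,:,::-1]
cv2.imwrite('pics/w7.png',w);cv2.imwrite('pics/si7.png',b);cv2.imwrite('pics/sc7.png',a)
W=camera_model('wrist');R=Ro.from_euler('xyz',s['eef_rot'],degrees=True).as_matrix();p=np.array(s['tcp_pos'])
k=((w[:,:,0]<45)&(w[:,:,2]>200)).astype(np.uint8);k[:, :200]=0;k[:,400:]=0;k[230:]=0
k=cv2.morphologyEx(k,cv2.MORPH_OPEN,np.ones((3,3),np.uint8))
n,l,st,ce=cv2.connectedComponentsWithStats(k);j=st[1:,4].argsort()[-2:]+1;print(st[j].tolist())
m=(l==j[-1]).astype(np.uint8)
m2=((w.max(2).astype(int)-w.min(2)<70)&(w.max(2)>90)).astype(np.uint8);m2[:,:250]=0;m2[:,350:]=0;m2[230:]=0
n,l2,st2,ce2=cv2.connectedComponentsWithStats(m2)
for q in range(1,n):
    if st2[q,4]>60: print('grey',st2[q].tolist(),ce2[q])
x,y,wd,ht,_=st[j[-1]];print('handle end world',plane(W,(x+wd/2,y+ht),.14),'expected', p*0)
for nme,pic in (('scene',a),('side',b)):
    M=camera_model(nme);o=cv2.imread(f'pics/{nme}0.png')
    for col,z in (('blade corner diff',.14),):
        H=lambda im:cv2.inRange(cv2.cvtColor(im,cv2.COLOR_BGR2HSV),(5,170,90),(19,255,255))
        d=cv2.absdiff(pic,o).max(2)>40
        n,_,st3,_=cv2.connectedComponentsWithStats(d.astype(np.uint8));print(nme,[t.tolist() for t in st3[1:] if t[4]>30])
E
```

```text
16.65 [ 0.47811111 -0.32348308  0.286458  ] [ 0.08597671 -0.17586258 -0.59182038]
[[247, 0, 70, 103, 5824]]
grey [276, 63, 13, 71, 610] [281.7557377   97.25737705]
handle end world [ 0.56144652 -0.31310283  0.14      ] expected [ 0. -0.  0.]
scene [[24, 0, 182, 135, 8741], [210, 0, 22, 35, 432], [248, 0, 58, 74, 1673], [127, 109, 31, 34, 584], [65, 110, 44, 16, 117], [91, 121, 17, 21, 41], [223, 123, 146, 185, 8290], [366, 140, 65, 32, 940], [58, 144, 104, 111, 4871], [276, 154, 11, 17, 89], [165, 172, 31, 10, 187], [271, 177, 11, 6, 38], [186, 208, 25, 17, 123], [370, 239, 14, 12, 103], [182, 293, 115, 87, 5203], [164, 295, 20, 13, 109], [167, 316, 20, 18, 144], [234, 353, 79, 48, 1172]]
side [[434, 0, 57, 63, 2817], [417, 79, 57, 35, 778], [418, 104, 6, 7, 31], [431, 116, 16, 16, 155], [295, 141, 83, 38, 1181], [194, 166, 130, 96, 5835], [380, 170, 20, 44, 226], [140, 223, 37, 20, 398], [207, 239, 45, 29, 272], [164, 265, 15, 24, 203], [252, 266, 27, 34, 256], [102, 278, 139, 125, 3945], [282, 288, 26, 20, 168], [295, 294, 22, 17, 154], [314, 301, 17, 15, 106], [228, 317, 20, 18, 52], [118, 318, 30, 46, 866], [228, 321, 69, 71, 1272], [216, 333, 16, 15, 52], [508, 338, 24, 20, 207], [106, 344, 16, 25, 162], [0, 355, 22, 59, 703], [294, 357, 38, 30, 427], [538, 356, 10, 11, 43], [46, 359, 70, 61, 1861], [278, 400, 5, 8, 31]]
```

drive_tool:
  increments:
    - [[0.3,-0.3,0,0,0],[0.3,-0.3,0,0,0],[0.3,-0.3,0,0,0],[0.3,-0.3,0,0,0],[0.3,-0.3,0,0,0]]

```text
time_s: 17.42
tcp_pos: [0.4428, -0.327, 0.285]
eef_rot: [-180.0, 0.0, 6.2]
contact_force: [0.1, -0.5, 0.1]
gripper_width: 0.0568
gripper_force: 0.0
```

```bash
python3 - <<'E'
from h import *
s=r.get_state();print(s['time_s'],s['tcp_pos'])
D=camera_model('side');S=camera_model('scene');W=camera_model('wrist')
a=capture('side');w1=capture('wrist')
for _ in range(6): capture('scene')
b=capture('side');w2=capture('wrist')
o=cv2.imread('pics/side0.png')[:,:,::-1]
print('motion side',(cv2.absdiff(a,b)[150:230,360:420].max(2)>35).sum(),'wrist',(cv2.absdiff(w1,w2)[0:200,240:330].max(2)>35).sum())
d=(cv2.absdiff(b,o).max(2)>30)[150:235,360:420].astype(np.uint8)
n,l,st,ce=cv2.connectedComponentsWithStats(d);print([t.tolist() for t in st[1:] if t[4]>15],'off 360,150')
for X in ((.553,-.314,.148),(.545,-.315,.10),(.543,-.315,.035),(.561,-.313,.14)): print(X,proj(D,X).round(0))
w=w2[:,:,::-1].copy();k=((w[:,:,0]<45)&(w[:,:,2]>200)).astype(np.uint8);k[:,:225]=0;k[:,350:]=0;k[230:]=0
k=cv2.morphologyEx(k,cv2.MORPH_OPEN,np.ones((3,3),np.uint8));P=np.argwhere(k)
e=P[:,0].max();print('end row',e,plane(W,(np.median(P[P[:,0]>e-3][:,1]),e+1),.14))
for v in (5,20,e-5):
    c=P[P[:,0]==v,1];L,Rr=plane(W,(c.min(),v),.14),plane(W,(c.max(),v),.14);print(v,L.round(4),Rr.round(4))
bk=cv2.imread('pics/w3.png');
E
```

```text
17.425 [ 0.44282791 -0.32704521  0.28504813]
motion side 1 wrist 249
[[0, 2, 41, 64, 622]] off 360,150
(0.553, -0.314, 0.148) [397. 173.]
(0.545, -0.315, 0.1) [396. 190.]
(0.543, -0.315, 0.035) [393. 211.]
(0.561, -0.313, 0.14) [393. 175.]
end row 229 [ 0.41161604 -0.35732863  0.14      ]
5 [ 0.5975 -0.2819  0.14  ] [ 0.6035 -0.3369  0.14  ]
20 [ 0.5869 -0.2836  0.14  ] [ 0.5928 -0.3376  0.14  ]
224 [ 0.4157 -0.3372  0.14  ] [ 0.4218 -0.3932  0.14  ]
```

drive_tool:
  increments:
    - [[0.3,0,0,0,0],[0.3,0,0,0,0],[0.3,0,0,0,0],[0.3,0,0,0,0],[0.3,0,0,0,0]]

```text
time_s: 18.55
tcp_pos: [0.4423, -0.3272, 0.2854]
eef_rot: [180.0, 0.0, 6.2]
contact_force: [0.7, -0.0, 0.1]
gripper_width: 0.0565
gripper_force: 0.0
```

drive_tool:
  increments:
    - [[0.3,0,0,0,0],[0.3,0,0,0,0],[0.3,0,0,0,0],[0.3,0,0,0,0],[0.3,0,0,0,0]]

```text
time_s: 19.18
tcp_pos: [0.4424, -0.3272, 0.2854]
eef_rot: [-180.0, 0.0, 6.2]
contact_force: [-0.1, -0.3, -0.7]
gripper_width: 0.0569
gripper_force: 0.0
```

```bash
python3 - <<'E'
from h import *
w1=capture('wrist')
for _ in range(5): capture('side')
w2=capture('wrist');d=(cv2.absdiff(w1,w2).max(2)>35);d[230:]=0
print('motion',d[0:200,240:330].sum(),d.sum())
m=((w2.max(2).astype(int)-w2.min(2)<70)&(w2.max(2)>90)).astype(np.uint8);m[:,:240]=0;m[:,350:]=0;m[235:]=0
n,l,st,ce=cv2.connectedComponentsWithStats(m);W=camera_model('wrist')
for q in range(1,n):
    if st[q,4]>60:
        P=np.argwhere(l==q);t,bm=P[P[:,0].argmin()],P[P[:,0].argmax()]
        print(st[q].tolist(),'leg side',plane(W,t[::-1],.14).round(4),'near end z.14/.06',plane(W,bm[::-1],.14).round(4),plane(W,bm[::-1],.06).round(4))
E
```

```text
motion 51 51
[276, 17, 14, 86, 765] leg side [ 0.5918 -0.3109  0.14  ] near end z.14/.06 [ 0.5261 -0.3138  0.14  ] [ 0.5277 -0.3129  0.06  ]
```

The leg sits in the hole at about (0.590,-0.311) and the board hasn't moved. I'll let the last bit of swing die out.

```bash
python3 - <<'E'
from h import *
p=None
for i in range(9):
    w=capture('wrist')
    if p is not None: print((cv2.absdiff(w,p)[0:230].max(2)>35).sum(),end=' ')
    p=w
    for _ in range(7): capture('side')
print(r.get_state()['time_s'])
E
```

```text
9 24 12 12 9 6 7 3 23.125
```

The hook has settled, so I'm handing in.

```bash
python3 -c "
from plant import job
print(job.close_job())"
```

```text
the job is handed in; nothing more can be done
None
```

The S-hook hangs freely by its upper bend from the orange board's handle, with the board within about 1 mm of where it was; I handed the job in at about 23 s with the gripper clear. The final checks were measured from the camera images, since I had used all 10 picture views. The other two boards were not touched, but I did not measure them again afterwards.

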